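# Gauge the blind bore of a drum hub

## Robot

A 6-joint arm with a two-finger parallel gripper is mounted at the origin on the work surface. World frame = base frame: x ahead of the robot, y to its left, z up, the work surface at z = 0. Lengths are in mm, angles in rad, forces in N, time in s.
With the tool pointing down it reaches from about 325 to 875 mm from the base axis. Payload 4.4 kg.
Tool frame: the origin (TCP) lies on the centre line of the jaws, within the pads' length; the fingertips stand ahead of it and the grasp point (between the pads) lies 6 mm ahead of it (ctrl.tcp_to_tips is the z of the fingertips in the tool frame, in mm); z points along the fingers, y is the line along which they close (so a half turn about z gives the same grasp; the last joint's range is limited). The gripper opens to 85 mm and grips with 20 to 120 N. Pads are 22 mm wide; open, the fingers measure 114 mm over their backs; the gripper's body (76 mm by 85 mm) begins 54 mm behind the grasp point. The pads swing forward as they close: fully open they stand 13 mm farther back than shut.
Start: joints at [-1.456, 0.207, 1.542, -0, 1.393, -0.15], TCP at [150.474, -554.964, 256.282] pointing down, gripper open.
Joint ranges: [-2.73, 2.73], [-0.86, 2.22], [0.23, 2.46], [-1.11, 4.25], [0.08, 2.63], [-2.82, 2.82]. Speed limits (rad/s): [2.79, 2.79, 3.14, 3.14, 3.14, 3.14].

## Interface

Orientations are given as a 3x3 rotation matrix whose columns are the frame's x, y, z axes.
In Python, from plant import ctrl, sensors, optics gives the robot as it stands. Calls block until the motion is done:
- ctrl.move_ptp(position, orientation): joint-space move of the TCP to a pose.
- ctrl.move_l(position, rot=None, vel=150, threshold=None): straight line of the TCP; rot=None keeps the orientation; vel is the mean speed in mm/s. With threshold (N) it stops when the force on the tool has changed by that much, and returns True; else False.
- ctrl.set_joints(angles): joint-space move.
- ctrl.gripper_to(opening, force=None): finger opening in mm; force is the grip in N (None keeps the last); returns when the fingers have stopped.
- ctrl.hold(seconds).
- ctrl.solve_ik(position, orientation): joint angles nearest the present ones, or None.
- sensors.read_state(): the state.
- optics.grab_frame(name): name is "scene" or "top"; returns (picture, depth): 384x512x3 uint8, red, green, blue; 384x512 float32, mm along the optical axis (not along the pixel's ray), 0 where there is no reading.
- optics.camera_params(name): a dict with "mtx" (3x3 intrinsics, pixels), "R" (3x3) and "t" (3): a world point X has camera coordinates R X + t. Camera axes: x right, y down, z forward; pixel columns grow to the right and rows downward; lengths in mm; the calibration is good to about 2 mm. A picture is of the moment at which its call begins. camera_params takes no time and is no camera call.
A pose or a line that the arm cannot do raises ctrl.MotionError and nothing moves.
- ctrl.finish_job(): hands the job in; it is judged then, once.
The state is a dict: "t": time; "q": joint angles; "qvel": joint speeds; "tau": joint torques, N m; "eef_pos": TCP position; "eef_rot": TCP orientation; "force": force on the tool from outside, world axes, zero at the start; "wrist_torque": the same for the moment, N m; "grip_width": finger opening in mm; "grasp_force": force on a finger pad.
Only numpy, scipy, OpenCV 4.12 (cv2) and the standard library are available. Lean on these libraries where they do the work, as an engineer would, in place of code of your own. Each camera call takes 0.05 s, during which the arm holds its last target. There are 200 camera calls.

## Task

Swing the dust cover right aside from the bore of the tilted casting, take the depth gauge out of its rack, lower its rod gently down the bore until it bottoms out and hold it pressed there for about two seconds, so that the casting's face pushes the sliding stop to the true depth. Then draw it out and hang it back upright in its fork, the stop left at that reading and the cover left open. Do not shift the other things on the bench.

Things in the scene. Friction and masses are not known exactly. Their poses are not given: they have to be found in the camera images.
- stand: Dark steel stand on the table, base plate 170 x 160 mm, holding the hub casting; fixed. Origin: on the table, 125 mm straight under the bore's mouth; z up, x level and away from the side to which the casting leans. Place varies, yaw up to 20 degrees; stand and rack may change sides.
- hub: Plain aluminium casting 110 x 150 x 90 mm, fixed on the stand, leaning 30 degrees. Origin: centre of the mouth of its one blind bore, mid of its upper face (x -55..55, y -75..75 mm), 125 mm above the table. z: out of the bore along its axis, 30 degrees from vertical towards the robot's side; x up the slope of the face, y across it.
- bore_bottom (a point): Centre of the bore's flat bottom, 72 mm below the mouth along the bore's axis. The bore is 18 mm in diameter, with a 2 mm chamfer at its mouth.
- cover (a joint): Flat steel dust cover 5 mm thick, 2 mm above the casting's face, turning on a pin parallel to the bore at x 0, y -45 mm of the casting. Rad: 0 = arm along the casting's +y, over the bore; grows to 1.5 up the slope (arm along +x). Post at pivot + 75 mm * (sin q, cos q) in x, y. Starts at 0 to 0.25; above 1.15 it is well clear. Light friction (1 N at the post) keeps it where left.
- cover_post (a point): Centre of the top of the cover's upright black handle post, 16 mm in diameter, parallel to the bore, 75 mm from the pivot; it stands 42 mm above the cover's top, which is 7 mm above the casting's face.
- gauge: Depth gauge: steel rod 12 mm in diameter with a round tip, under a square aluminium head 32 x 32 x 50 mm. Origin: tip of the rod; z along the rod to the head; x, y square to the head's sides (yaw within 10 degrees of the rack's). Head's underside at z 130 mm, top at 180 mm. About 0.3 kg. Hangs upright in the rack, head's underside on the fork, tip 35 mm above the table.
- stop (a joint): Brass stop collar, 40 mm in diameter, 14 mm thick, sliding on the gauge's rod with about 3 N of friction. Value in m: distance from the rod's tip to the collar's lower face. Starts at 0.02 to 0.045; the face of the casting pushes it up as the rod goes down. It stays where it is left.
- rack: Grey rack fixed to the table, base plate 120 x 110 mm, post 165 mm high at x 48..62 mm; its flat fork, 10 mm thick, has its top 165 mm above the table. Origin: on the table under the hanging point; z up. Slot 20 mm wide along x, open at x -36 (robot's side), closed at x 18 mm; arms out to y -26..26 mm. The collar cannot pass the slot: the gauge goes in and out along x.
- spray: Bystander: white spray can, 52 mm in diameter, 167 mm high, standing upright between the stand and the rack. Origin: centre of its underside.
- valve: Bystander: white inlet valve, about 85 x 40 x 65 mm, on the table near the middle. Origin: centre of its underside.
- driver: Bystander: screwdriver lying near the robot. Origin: under its middle.
- spanner: Bystander: spanner lying near the robot. Origin: under its middle.
- bearing: Bystander: steel bearing ring, 72 mm in diameter, 18 mm high, beyond the spray can. Origin: centre of its underside.
- pump: Bystander: drain pump, 70 mm in diameter, 85 mm high, at the side of the work area. Origin: centre of its underside.
- pulley: Bystander: aluminium pulley, 100 mm in diameter, 34 mm high, at the side of the work area. Origin: centre of its underside.
Things that resemble listed ones, but are neither listed nor needed, are in the scene too. Leave any brown or orange look-alike of the gauge alone.

How it is judged:
By the outcome, as a careful person would: the job done as asked, in the order asked, and still so for the second after the job is handed in, with the robot touching nothing.
It also fails if it takes over 70 s, if anything falls off the work surface, if the arm or the gripper's body presses on something with over 40 N, if the wrist force passes 120 N, or if a joint passes its speed limit or range.

## Working session

There is one attempt and no reset: what is moved stays moved. The work goes in short steps, each a Python script; the robot and the scene stay as the last script left them, time stands still between calls to the robot, and variables do not carry over. Pictures are saved under pics/ and viewed, at most 10 in all, crops included, and the job is handed in when it is done.

```bash
ls; mkdir -p pics; python3 - <<'E'
from plant import ctrl,sensors,optics
import cv2,numpy as np
for n in("scene","top"):
    p,d=optics.grab_frame(n); np.savez("pics/%s0.npz"%n,p=p,d=d)
    cv2.imwrite("pics/%s0.png"%n,cv2.resize(p[:,:,::-1],(800,600),interpolation=cv2.INTER_CUBIC))
    c=optics.camera_params(n); print(n,c["mtx"].tolist(),(-c["R"].T@c["t"]).round(0),c["R"][2].round(2))
print(ctrl.tcp_to_tips,sensors.read_state()["t"])
E
```

```text
pics
scene [[417.47064598321936, 0.0, 253.15402416137175], [0.0, 417.47064598321936, 192.568638421624], [0.0, 0.0, 1.0]] [1160.  111. 1007.] [-0.56 -0.09 -0.82]
top [[455.74598975162013, 0.0, 260.55855195403166], [0.0, 455.74598975162013, 195.85500973171713], [0.0, 0.0, 1.0]] [ 470.    4. 1253.] [ 0.08  0.01 -1.  ]
25.0 0.1
```

View pics/scene0.png

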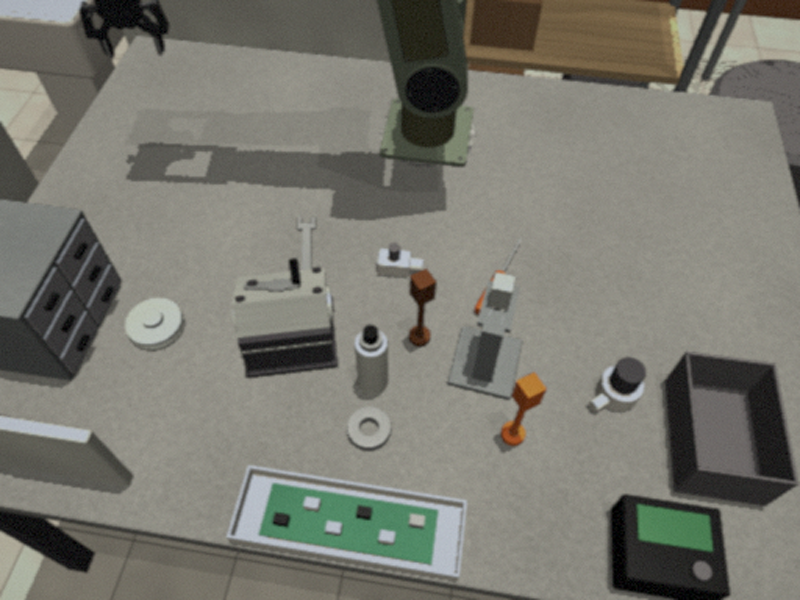

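View pics/top0.png

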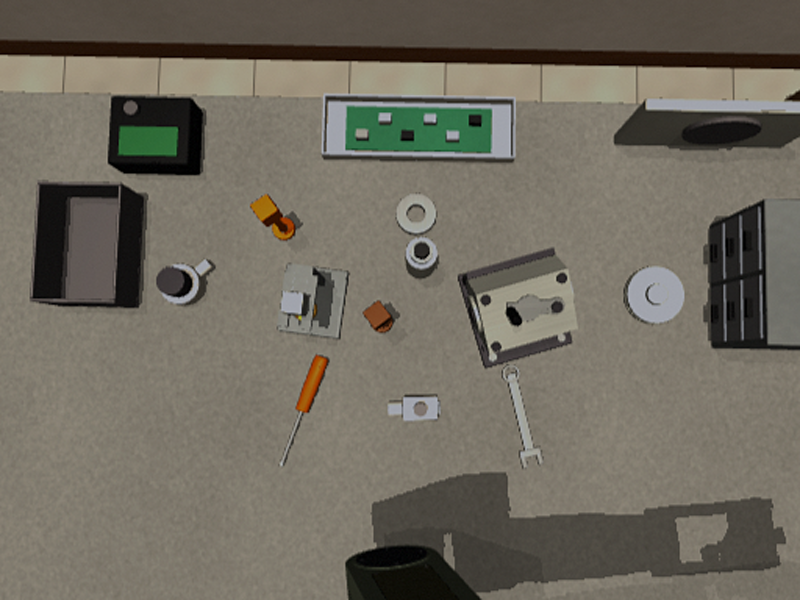

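Top view: the stand is right of centre (face around 520,305) and leans towards the robot. The rack, with the aluminium-headed gauge, is at left (295,302). The orange and brown gauges at (270,215) and (378,317) are look-alikes. Next I'll fit the geometry from depth.

```bash
cat > h.py <<'E'
import numpy as np,cv2
from plant import ctrl,sensors,optics
def cloud(n,d):
    c=optics.camera_params(n);K,R,t=c["mtx"],c["R"],c["t"]
    v,u=np.mgrid[:d.shape[0],:d.shape[1]]
    P=np.stack([(u-K[0,2])/K[0,0]*d,(v-K[1,2])/K[1,1]*d,d],-1)
    W=(P-t)@R; W[d<=0]=np.nan; return W
def proj(n,X):
    c=optics.camera_params(n);x=(c["R"]@np.asarray(X,float)+c["t"]);x=c["mtx"]@x;return x[:2]/x[2]
E
python3 - <<'E'
from h import *
for n in("top","scene"):
    f=np.load("pics/%s0.npz"%n);p,W=f["p"],cloud(n,f["d"])
    def region(x0,x1,y0,y1,z0,z1):
        with np.errstate(invalid='ignore'):
            return (W[...,0]>x0)&(W[...,0]<x1)&(W[...,1]>y0)&(W[...,1]<y1)&(W[...,2]>z0)&(W[...,2]<z1)
    # gauge head
    m=region(380,600,100,330,208,225); P=W[m]
    print(n,"head",len(P),P.mean(0).round(1),cv2.minAreaRect(P[:,:2].astype(np.float32)))
    m=region(380,640,100,330,155,172)&(p.max(2)>0); P=W[m]
    print("fork",len(P),P.mean(0).round(1),cv2.minAreaRect(P[:,:2].astype(np.float32)))
    m=region(380,640,80,330,4,16); P=W[m]
    print("base",len(P),P.mean(0).round(1),cv2.minAreaRect(P[:,:2].astype(np.float32)))
    # hub: RANSAC plane
    P=W[region(350,700,-330,-80,60,200)]
    rng=np.random.default_rng(0);best=0
    for _ in range(500):
        a,b,c=P[rng.choice(len(P),3,False)];k=np.cross(b-a,c-a);l=np.linalg.norm(k)
        if l<500: continue
        k/=l; k*=np.sign(k[2])
        if not .75<k[2]<.95: continue
        s=abs((P-a)@k)<2
        if s.sum()>best: best=s.sum();S=s
    Q=P[S];c0=Q.mean(0);k=np.linalg.svd(Q-c0)[2][2];k*=np.sign(k[2])
    print("plane",best,c0.round(1),k.round(3),"tilt",np.degrees(np.arccos(k[2])),"yaw",np.degrees(np.arctan2(-k[1],-k[0])))
    hx=-k.copy();hx=np.array([0,0,1])-k[2]*k;hx/=np.linalg.norm(hx);hy=np.cross(k,hx)
    A=P[(abs((P-c0)@k)<10)]-c0
    r=cv2.minAreaRect(np.stack([A@hx,A@hy],1).astype(np.float32));print(r)
    print("centre",(c0+hx*r[0][0]+hy*r[0][1]).round(1),"pct",np.percentile(A@hx,[1,99]),np.percentile(A@hy,[1,99]))
    Z=W[region(350,700,-330,-80,150,230)]; H=(Z-c0)@k; z=Z[H>35]; print("post",len(z),z.mean(0).round(1) if len(z) else"", H.max())
f=np.load("pics/top0.npz")["p"];g=np.load("pics/scene0.npz")["p"]
E=lambda a:cv2.resize(a[:,:,::-1],(400,300),interpolation=cv2.INTER_CUBIC)
cv2.imwrite("pics/c1.png",np.vstack([np.hstack([E(f[155:235,285:392]),E(f[160:225,165:252])]),np.hstack([E(g[160:245,140:253]),E(g[165:255,275:395])])]))
E
```

```text
top head 199 [558.  182.1 214.1] ((558.1302490234375, 182.36575317382812), (32.60763931274414, 31.916841506958008), 84.01256561279297)
fork 557 [577.9 178.8 164.2] ((572.2384643554688, 182.05101013183594), (53.31508255004883, 97.81491088867188), 84.1283950805664)
base 1091 [552.1 169.7  10. ] ((509.5076904296875, 204.99429321289062), (248.17605590820312, 258.7483825683594), 89.84678649902344)
plane 1215 [ 558.8 -178.4  124.8] [-0.473 -0.162  0.866] tilt 30.001080237751047 yaw 18.863348429833035
((0.10816574096679688, -1.3212738037109375), (155.6170654296875, 113.73527526855469), 88.13947296142578)
centre [ 559.3 -179.6  124.8] pct [-54.3060212   55.78684833] [-72.81380492  75.03120856]
post 44 [ 542.9 -152.   173.7] 51.945689251683284
scene head 163 [559.7 182.9 213.6] ((558.1400756835938, 182.8953857421875), (31.763896942138672, 32.33483123779297), 83.94544982910156)
fork 498 [584.  181.1 164. ] ((571.816162109375, 182.42738342285156), (51.550872802734375, 100.19537353515625), 83.59296417236328)
base 1149 [583.9 181.4  10.7] ((520.5823364257812, 197.2131805419922), (239.03236389160156, 227.6851043701172), 2.2342569828033447)
plane 673 [ 564.4 -173.8  128.2] [-0.473 -0.146  0.869] tilt 29.67027579258856 yaw 17.16498140416956
((-7.805694580078125, -1.272216796875), (115.2531509399414, 150.3262176513672), 0.2970525920391083)
centre [ 558.3 -177.   124.4] pct [-63.4957078   48.74018035] [-74.5973136   72.45530187]
post 41 [ 544.5 -151.4  171.2] 49.84402472171393
```

View pics/c1.png

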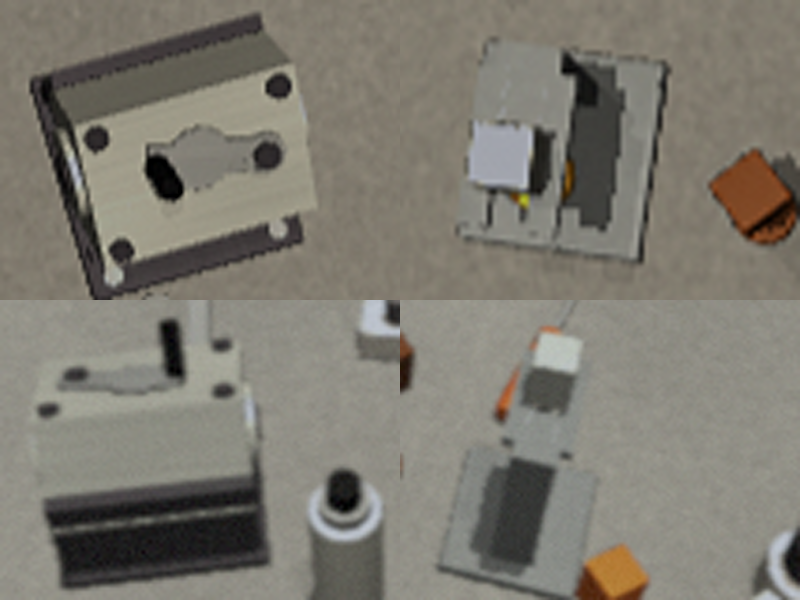

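The hub mouth is at about (559,-178.5,125) with yaw 18°. The gauge is at about (558.5,182.8) with yaw -6°, which agrees with the rack. Now I'll swing the cover, caging the post between the jaws.

```bash
cat >> h.py <<'E'
HUB=np.array([558.9,-178.3,124.8]);YAW=np.radians(18.0)
def hubR(yaw=YAW):
    c,s=np.cos(yaw),np.sin(yaw);k=np.array([-.5*c,-.5*s,np.sqrt(.75)])
    hy=np.array([-s,c,0]);return np.stack([np.cross(hy,k),hy,k],1)
HR=hubR()
def hub(x,y,z): return HUB+HR@np.array([x,y,z],float)
def tool(ang,R=HR): # tool z along -R z; tool y at angle ang in R's xy plane
    y=R@np.array([np.cos(ang),np.sin(ang),0]);z=-R[:,2];return np.stack([np.cross(y,z),y,z],1)
def st(*ks):
    s=sensors.read_state();print("t",round(s["t"],2),"pos",s["eef_pos"].round(1) if hasattr(s["eef_pos"],"round") else s["eef_pos"],"F",np.round(s["force"],1),"w",round(s["grip_width"],1),"gf",np.round(s["grasp_force"],1));return s
E
cat > cov.py <<'E'
from h import *
for P in([542.9,-152,173.7],[544.5,-151.4,171.2]):
    h=HR.T@(np.array(P)-HUB);print(h.round(1),"q",np.arctan2(h[0],h[1]+45))
import sys
q0=float(sys.argv[1]) if len(sys.argv)>1 else None
def post(q,z): return hub(75*np.sin(q),-45+75*np.cos(q),z)
q0=np.mean([np.arctan2((HR.T@(np.array(P)-HUB))[0],(HR.T@(np.array(P)-HUB))[1]+45) for P in([542.9,-152,173.7],[544.5,-151.4,171.2])]) if q0 is None else q0
qs=np.linspace(q0,1.45,9)
for flip in(0,np.pi):
    J=[ctrl.solve_ik(post(q,z),tool(-q+flip)) for q in qs for z in(43,130)]
    print(flip,[None if j is None else round(float(j[5]),2) for j in J])
E
python3 cov.py
```

```text
[18.3 30.  45.9] q 0.2395826411911763
[18.5 30.  42.9] q 0.24221929375249623
0 [-1.05, -1.02, -0.87, -0.85, -0.7, -0.68, -0.54, -0.52, -0.38, -0.36, -0.22, -0.2, -0.07, -0.05, 0.08, 0.1, 0.23, 0.24]
3.141592653589793 [2.09, 2.12, 2.27, 2.29, 2.44, 2.46, 2.6, 2.63, 2.76, 2.79, None, None, None, None, None, None, None, None]
```

```bash
cat >> cov.py <<'E'
ctrl.gripper_to(40)
ctrl.move_ptp(post(q0,135),tool(-q0)); 
print("hit",ctrl.move_l(post(q0,43),vel=120,threshold=8)); st()
ctrl.gripper_to(22,20); st()
for q in qs[1:]: ctrl.move_l(post(q,43),tool(-q),vel=80); 
st()
ctrl.gripper_to(34);ctrl.move_l(post(1.45,140),vel=150);st()
for n in("top","scene"):
    p,d=optics.grab_frame(n);np.savez("pics/%s1.npz"%n,p=p,d=d)
f=np.load("pics/top1.npz")["p"];g=np.load("pics/scene1.npz")["p"]
E=lambda a:cv2.resize(a[:,:,::-1],(400,300),interpolation=cv2.INTER_CUBIC)
cv2.imwrite("pics/c2.png",np.hstack([E(f[155:235,285:392]),E(g[160:245,140:253])]))
E
python3 cov.py
```

```text
[18.3 30.  45.9] q 0.2395826411911763
[18.5 30.  42.9] q 0.24221929375249623
0 [-1.05, -1.02, -0.87, -0.85, -0.7, -0.68, -0.54, -0.52, -0.38, -0.36, -0.22, -0.2, -0.07, -0.05, 0.08, 0.1, 0.23, 0.24]
3.141592653589793 [2.09, 2.12, 2.27, 2.29, 2.44, 2.46, 2.6, 2.63, 2.76, 2.79, None, None, None, None, None, None, None, None]
hit False
t 3.42 pos [ 544.9 -154.1  171.5] F [ 0.7 -0.2  0.4] w 39.9 gf 0.0
t 3.74 pos [ 544.7 -154.   171.6] F [ 0.3 -0.5  0.1] w 21.6 gf 0.0
t 6.14 pos [ 610.6 -199.   199.1] F [ 0.1 -0.8 -0.1] w 21.9 gf 0.0
t 7.22 pos [ 564.4 -213.9  282.5] F [-0.1 -0.3 -0.6] w 34.2 gf 0.0
```

View pics/c2.png

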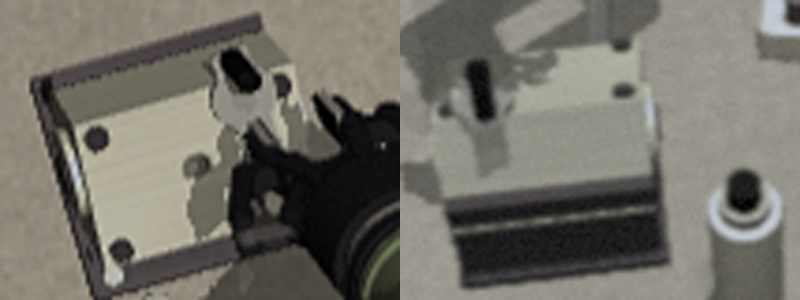

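The cover is well open and the bore shows at about (197,165) in the left crop. Next I'll check that against my estimate and fetch the gauge.

```bash
cat > pick.py <<'E'
from h import *
print("bore px pred",proj("top",HUB),"seen",285+197*107/400,155+165*80/300)
a=np.radians(-6);RR=np.array([[np.cos(a),-np.sin(a),0],[np.sin(a),np.cos(a),0],[0,0,1]])
G=np.array([558.3,182.7,0])
for f in(np.pi/2,-np.pi/2):
    T=tool(f,RR);
    J=[ctrl.solve_ik(G+RR@np.array(v,float),T) for v in([0,0,201],[-75,0,201],[-75,0,420])]
    print(f,[None if j is None else np.round(j,2).tolist() for j in J])
    for h in(f,f+.5,f-.5):
        J=[ctrl.solve_ik(hub(0,0,z),tool(h)) for z in(166-72,200,240)]
        print("  hub",h,[None if j is None else np.round(j,2).tolist() for j in J])
W=cloud("top",np.load("pics/top0.npz")["d"])
for n,(u,v) in dict(brown=(378,317),spray=(421,250),orange=(265,208),valve=(415,407)).items():
    print(n,W[int(v/1.5625),int(u/1.5625)].round(0))
E
python3 pick.py
```

```text
bore px pred [337.73634792 198.84272771] seen 337.6975 199.0
1.5707963267948966 [[0.17, 0.28, 1.57, -0.0, 1.29, -1.3], [0.21, 0.14, 1.74, -0.0, 1.26, -1.26], [0.21, 0.01, 1.43, -0.0, 1.7, -1.26]]
  hub 1.5707963267948966 [None, None, None]
  hub 2.0707963267948966 [None, None, None]
  hub 1.0707963267948966 [[-0.76, 0.03, 1.94, 0.56, 0.98, -2.41], [-0.87, -0.16, 1.91, 0.52, 1.22, -2.4], [-0.92, -0.21, 1.88, 0.51, 1.32, -2.4]]
-1.5707963267948966 [[0.17, 0.28, 1.57, -0.0, 1.29, 1.84], [0.21, 0.14, 1.74, -0.0, 1.26, 1.88], [0.21, 0.01, 1.43, -0.0, 1.7, 1.88]]
  hub -1.5707963267948966 [[-0.76, 0.03, 1.94, 0.56, 0.98, 0.23], [-0.87, -0.16, 1.91, 0.52, 1.22, 0.25], [-0.92, -0.21, 1.88, 0.51, 1.32, 0.25]]
  hub -1.0707963267948966 [[-0.76, 0.03, 1.94, 0.56, 0.98, -0.27], [-0.87, -0.16, 1.91, 0.52, 1.22, -0.25], [-0.92, -0.21, 1.88, 0.51, 1.32, -0.25]]
  hub -2.0707963267948966 [[-0.76, 0.03, 1.94, 0.56, 0.98, 0.73], [-0.87, -0.16, 1.91, 0.52, 1.22, 0.75], [-0.92, -0.21, 1.88, 0.51, 1.32, 0.75]]
brown [542.  59. 181.]
spray [646.  -6. 167.]
orange [704. 235. 179.]
valve [401.  -1.  65.]
```

```bash
cat >> pick.py <<'E'
T=tool(-np.pi/2,RR);g=lambda x,z:G+RR@np.array([x,0,z],float)
ctrl.gripper_to(55)
ctrl.move_ptp(g(0,300),T)
print("hit",ctrl.move_l(g(0,201),vel=130,threshold=8));st()
ctrl.gripper_to(25,70);st()
ctrl.move_l(g(0,206),vel=40);st()
ctrl.move_l(g(-75,206),vel=100);st()
ctrl.move_l(g(-75,425),vel=220)
TH=tool(-np.pi/2)
ctrl.move_ptp(hub(0,0,275),TH);ctrl.move_l(hub(0,0,190),vel=120);ctrl.hold(.3);st()
ims=[]
for n in("top","scene"):
    p,d=optics.grab_frame(n);np.savez("pics/%s2.npz"%n,p=p,d=d)
    c=proj(n,hub(0,0,20));u,v=int(c[0]),int(c[1]);print(n,u-40,v-35,"mouth",proj(n,HUB).round(1),"tip",proj(n,hub(0,0,24)).round(1))
    ims.append(cv2.resize(p[v-40:v+30,u-40:u+40,::-1],(800,700))[:600] if 0 else cv2.resize(p[v-50:v+50,u-33:u+33,::-1],(396,600),interpolation=cv2.INTER_CUBIC))
cv2.imwrite("pics/c3.png",np.hstack(ims))
E
python3 pick.py
```

```text
bore px pred [337.73634792 198.84272771] seen 337.6975 199.0
1.5707963267948966 [[0.17, 0.28, 1.57, -0.0, 1.29, -1.3], [0.21, 0.14, 1.74, -0.0, 1.26, -1.26], [0.21, 0.01, 1.43, -0.0, 1.7, -1.26]]
  hub 1.5707963267948966 [None, None, None]
  hub 2.0707963267948966 [None, None, None]
  hub 1.0707963267948966 [[-0.76, 0.03, 1.94, 0.56, 0.98, -2.41], [-0.87, -0.16, 1.91, 0.52, 1.22, -2.4], [-0.92, -0.21, 1.88, 0.51, 1.32, -2.4]]
-1.5707963267948966 [[0.17, 0.28, 1.57, -0.0, 1.29, 1.84], [0.21, 0.14, 1.74, -0.0, 1.26, 1.88], [0.21, 0.01, 1.43, -0.0, 1.7, 1.88]]
  hub -1.5707963267948966 [[-0.76, 0.03, 1.94, 0.56, 0.98, 0.23], [-0.87, -0.16, 1.91, 0.52, 1.22, 0.25], [-0.92, -0.21, 1.88, 0.51, 1.32, 0.25]]
  hub -1.0707963267948966 [[-0.76, 0.03, 1.94, 0.56, 0.98, -0.27], [-0.87, -0.16, 1.91, 0.52, 1.22, -0.25], [-0.92, -0.21, 1.88, 0.51, 1.32, -0.25]]
  hub -2.0707963267948966 [[-0.76, 0.03, 1.94, 0.56, 0.98, 0.73], [-0.87, -0.16, 1.91, 0.52, 1.22, 0.75], [-0.92, -0.21, 1.88, 0.51, 1.32, 0.75]]
brown [542.  59. 181.]
spray [646.  -6. 167.]
orange [704. 235. 179.]
valve [401.  -1.  65.]
hit False
t 10.03 pos [559.1 182.6 202. ] F [0.3 1.  0.6] w 55.2 gf 0.0
t 10.36 pos [559.3 182.6 202.6] F [ 0.2 -1.   4.9] w 30.9 gf 70.1
t 10.63 pos [557.7 182.8 205.3] F [-0.  -0.2 -3. ] w 31.1 gf 69.5
t 11.53 pos [484.4 190.5 206.3] F [ 0.8  0.4 -2.9] w 31.2 gf 69.5
t 15.38 pos [ 468.6 -208.1  290. ] F [-0.5 -0.3 -2.4] w 31.5 gf 69.5
top 300 167 mouth [337.7 198.8] tip [340.6 202.9]
scene 137 140 mouth [178.6 182.4] tip [177.2 173.9]
```

View pics/c3.png

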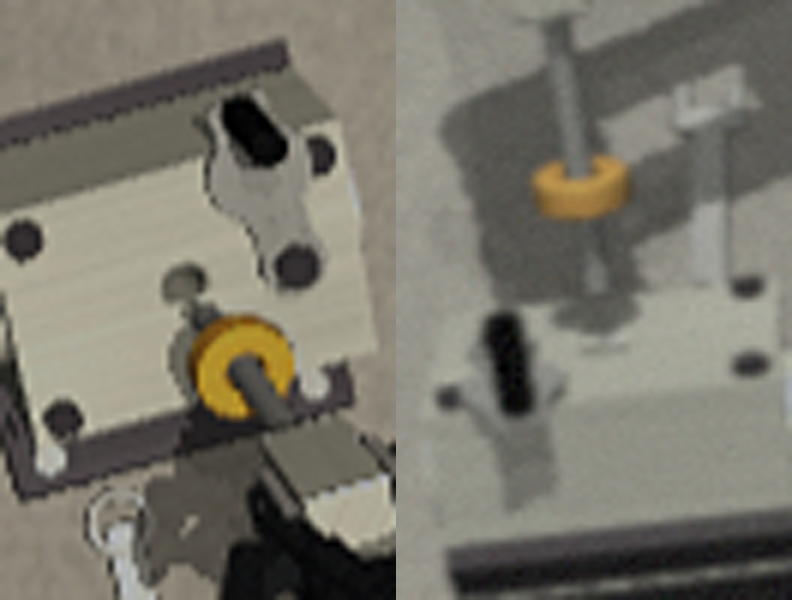

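The collar, rod and bore line up in both views: top bore (184,282) with the tip at about (197,306), scene bore (605,345) with the tip at (597,291). Descending gently.

```bash
cat > ins.py <<'E'
from h import *
def rep(m,hit):
    s=sensors.read_state();print(m,hit,round(s["t"],2),"tcp hub",(HR.T@(np.array(s["eef_pos"])-HUB)).round(1),"F hub",(HR.T@np.array(s["force"])).round(1),"w",round(s["grip_width"],1))
rep("0",0)
h=ctrl.move_l(hub(0,0,150),vel=50,threshold=5);rep("in",h)
if not h:
    h=ctrl.move_l(hub(0,0,101),vel=40,threshold=10);rep("deep",h)
    if not h:
        h=ctrl.move_l(hub(0,0,84),vel=10,threshold=14);rep("bottom",h)
        if h:
            for i in range(5): ctrl.hold(.5);rep("hold",i)
E
python3 ins.py
```

```text
0 0 15.47 tcp hub [ 1.000e-01 -2.000e-01  1.904e+02] F hub [-0.1  0.1 -1.9] w 31.5
in False 16.43 tcp hub [  0.3  -0.2 150.2] F hub [-1.5 -0.  -2.3] w 31.5
deep False 17.8 tcp hub [0.000e+00 1.000e-01 1.009e+02] F hub [-0.9 -0.1 -2.8] w 31.1
bottom True 18.57 tcp hub [-0.  -0.1 96.4] F hub [-0.1 -0.2  5.7] w 31.3
hold 0 19.07 tcp hub [-0.2 -0.  96.3] F hub [-0.6  0.8  6.6] w 31.6
hold 1 19.57 tcp hub [-0.2 -0.  96.4] F hub [ 0.4 -0.1  7. ] w 31.3
hold 2 20.07 tcp hub [-0.2 -0.1 96.4] F hub [0.4 0.1 6.8] w 31.5
hold 3 20.57 tcp hub [-0.2 -0.  96.3] F hub [0.4 0.4 6.6] w 31.3
hold 4 21.07 tcp hub [-0.2 -0.  96.4] F hub [-0.   0.3  6.6] w 31.3
```

```bash
python3 - <<'E'
from h import *
ims=[]
for n in("top","scene"):
    p,d=optics.grab_frame(n)
    u,v=proj(n,hub(0,0,20)).astype(int);print(n,"face",((proj(n,HUB)-[u-33,v-50])*6).round(0),"72+14",((proj(n,hub(0,0,14))-[u-33,v-50])*6).round(0),"head",((proj(n,hub(0,0,58))-[u-33,v-50])*6).round(0))
    ims.append(cv2.resize(p[v-50:v+50,u-33:u+33,::-1],(396,600),interpolation=cv2.INTER_CUBIC))
cv2.imwrite("pics/c4.png",np.hstack(ims));st()
E
```

```text
top face [184. 281.] 72+14 [194. 295.] head [227. 342.]
scene face [208. 344.] 72+14 [203. 315.] head [187. 220.]
t 21.17 pos [ 512.9 -193.3  208.1] F [-2.7 -1.1  5. ] w 30.8 gf 70.6
```

View pics/c4.png

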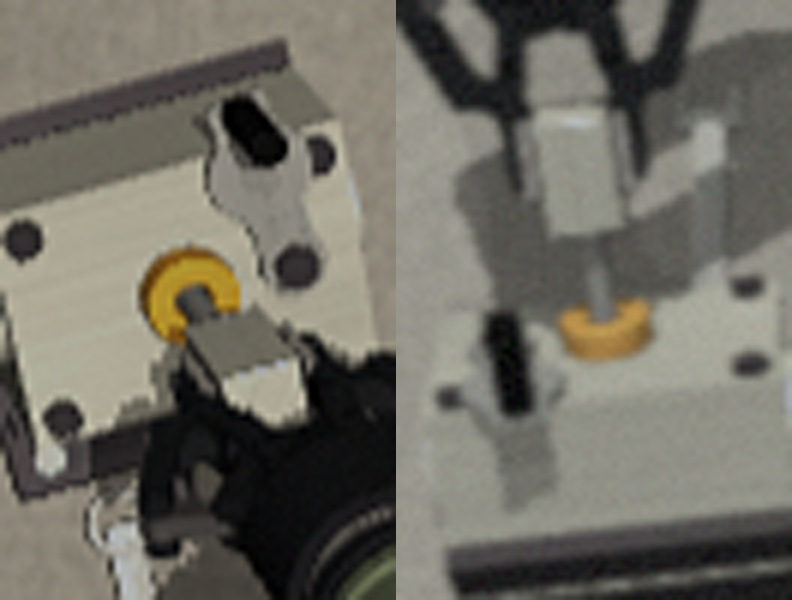

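The collar is seated on the face (top 190,295; scene 605,330) and the head sits about 58 mm above it. I'll press a little harder to confirm it has bottomed, then hold again.

```bash
python3 - <<'E'
from h import *
def rep(m,hit):
    s=sensors.read_state();print(m,hit,round(s["t"],2),"tcp hub",(HR.T@(np.array(s["eef_pos"])-HUB)).round(1),"F hub",(HR.T@np.array(s["force"])).round(1),"w",round(s["grip_width"],1))
h=ctrl.move_l(hub(0,0,91),vel=6,threshold=9);rep("press",h)
for i in range(4): ctrl.hold(.55);rep("hold",i)
E
```

```text
press True 21.51 tcp hub [-0.  -0.2 96.3] F hub [-1.   1.   5.8] w 30.9
hold 0 22.06 tcp hub [-0.1 -0.2 96.3] F hub [-0.6 -0.4  6.4] w 31.4
hold 1 22.61 tcp hub [-0.1 -0.2 96.4] F hub [ 0.4 -0.1  6.6] w 31.1
hold 2 23.16 tcp hub [-0.1 -0.2 96.4] F hub [0.1 1.  6.2] w 31.1
hold 3 23.71 tcp hub [-0.1 -0.2 96.4] F hub [ 0.3 -1.1  6.4] w 31.3
```

```bash
python3 - <<'E'
from h import *
for z in(95.8,95.2,94.6,94.0):
    ctrl.move_l(hub(0,0,z),vel=5);ctrl.hold(.1)
    s=sensors.read_state();F=(HR.T@np.array(s["force"]));print(z,round(s["t"],2),(HR.T@(np.array(s["eef_pos"])-HUB)).round(1),F.round(1))
    if F[2]>14: break
ctrl.hold(2.1);s=sensors.read_state();print(s["t"],(HR.T@(np.array(s["eef_pos"])-HUB)).round(1),HR.T@np.array(s["force"]))
E
```

```text
95.8 24.23 [ 0.4 -0.4 96.3] [-2.   0.1  7.5]
95.2 24.59 [ 0.5 -0.5 96.2] [-2.8  0.7 10.9]
94.6 24.96 [ 0.7 -0.5 96.1] [-2.   2.5 15.2]
27.0583 [ 0.7 -0.5 96.1] [-2.64383655  1.99872817 15.72959428]
```

Firmly bottomed at 15 N, with the reading stiff. Drawing it out and hanging it back.

```bash
cat > back.py <<'E'
from h import *
a=np.radians(-6);RR=np.array([[np.cos(a),-np.sin(a),0],[np.sin(a),np.cos(a),0],[0,0,1]])
G=np.array([558.3,182.7,0]);T=tool(-np.pi/2,RR);g=lambda x,z:G+RR@np.array([x,0,z],float)
ctrl.move_l(hub(0,0,150),vel=60);st()
ctrl.move_l(hub(0,0,275),vel=150)
ctrl.move_ptp(g(-80,425),T);ctrl.move_l(g(-80,208),vel=180);ctrl.hold(.3);st()
ims=[]
for n in("top","scene"):
    p,d=optics.grab_frame(n)
    u,v=proj(n,g(-40,150)).astype(int);print(n,"slot mouth",((proj(n,g(-36,165))-[u-40,v-50])*[5,6]).round(0),"origin",((proj(n,g(0,165))-[u-40,v-50])*[5,6]).round(0))
    ims.append(cv2.resize(p[v-50:v+50,u-40:u+40,::-1],(400,600),interpolation=cv2.INTER_CUBIC))
cv2.imwrite("pics/c5.png",np.hstack(ims))
E
python3 back.py
```

```text
t 28.13 pos [ 487.4 -201.3  254.3] F [-0.1  0.8 -3.1] w 31.4 gf 69.6
t 32.32 pos [479.  191.2 208.6] F [-0.4  0.  -2.4] w 31.3 gf 69.6
top slot mouth [199. 292.] origin [209. 202.]
scene slot mouth [204. 292.] origin [192. 360.]
```

View pics/c5.png

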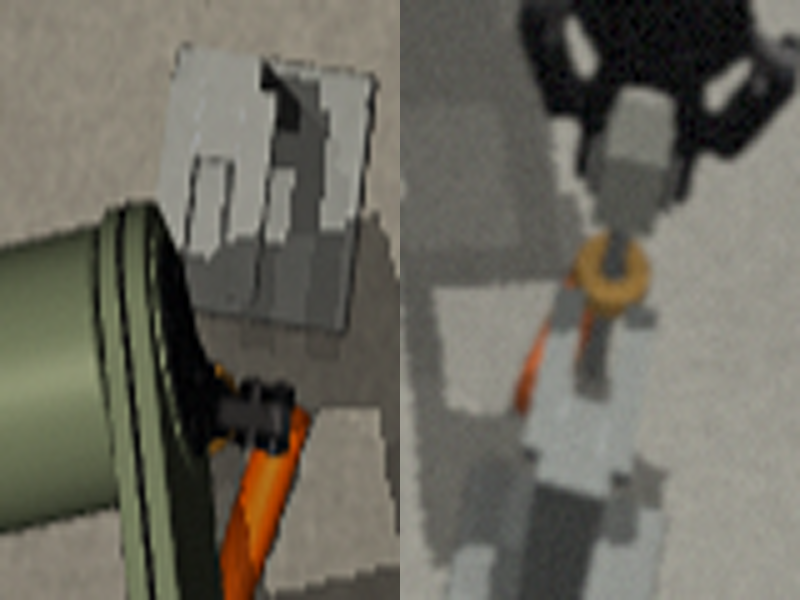

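The slot is where predicted: its closed end is at (215,158) in the top view, and the collar (610,270 in scene) is raised on the rod. Sliding in.

```bash
cat > hang.py <<'E'
from h import *
a=np.radians(-6);RR=np.array([[np.cos(a),-np.sin(a),0],[np.sin(a),np.cos(a),0],[0,0,1]])
G=np.array([558.3,182.7,0]);T=tool(-np.pi/2,RR);g=lambda x,z:G+RR@np.array([x,0,z],float)
h=ctrl.move_l(g(0,208),vel=60,threshold=6);print("slide",h);st()
if not h:
    h=ctrl.move_l(g(0,196),vel=8,threshold=4);print("down",h);st()
    ctrl.gripper_to(55);ctrl.hold(.2);st()
    ctrl.move_l(g(0,330),vel=120)
    ctrl.move_ptp(g(-160,400),T);ctrl.hold(.5);st()
    ims=[]
    for n in("top","scene"):
        p,d=optics.grab_frame(n);W=cloud(n,d)
        m=(abs(W[...,0]-558)<40)&(abs(W[...,1]-183)<40)&(W[...,2]>206)&(W[...,2]<225);P=W[m]
        if len(P)>5: print(n,len(P),P.mean(0).round(1),cv2.minAreaRect(P[:,:2].astype(np.float32)))
        ims.append(cv2.resize(p[:,:,::-1],(400,300)))
        u,v=proj(n,g(0,150)).astype(int);ims.append(cv2.resize(p[v-30:v+30,u-40:u+40,::-1],(400,300),interpolation=cv2.INTER_CUBIC))
    cv2.imwrite("pics/c6.png",np.vstack([np.hstack(ims[:2]),np.hstack(ims[2:])]))
E
python3 hang.py
```

```text
slide False
t 33.9 pos [557.9 182.8 208. ] F [-0.5 -0.7 -2.8] w 31.0 gf 69.6
down True
t 34.71 pos [558.3 182.7 202.7] F [-0.6  0.6  5.7] w 31.0 gf 70.6
t 35.27 pos [556.7 182.4 200.3] F [-0.1 -0.2  0.5] w 54.9 gf 0.0
t 37.73 pos [399.4 199.4 399.7] F [0.4 0.4 0.2] w 55.1 gf 0.0
top 198 [557.4 183.8 214. ] ((557.5391845703125, 184.6118927001953), (32.52106475830078, 31.744144439697266), 84.01302337646484)
scene 171 [559.  184.4 213.2] ((556.5138549804688, 184.6841583251953), (32.16366195678711, 35.20729446411133), 85.87635803222656)
```

```bash
ls pics/c6.png
```

```text
pics/c6.png
```

View pics/c6.png

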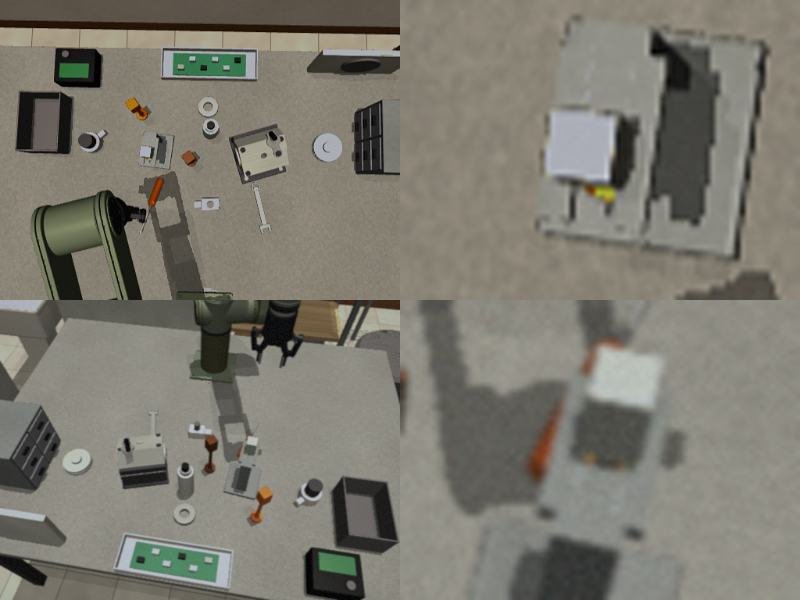

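The gauge hangs upright in its fork, with the head top at z 214, level with the start and 2 mm from its first place. The cover is still open and the bystanders look undisturbed. Handing in.

```bash
python3 -c "
from plant import ctrl
print(ctrl.finish_job())"
```

```text
the job is handed in; nothing more can be done
None
```

The job is handed in at about 38 s: the cover was swung open, the gauge was bottomed and held pressed for well over two seconds (about 8 s in total, up to 15 N), and it now hangs back upright in its fork; the stop was seen seated on the casting's face but its value was not read off.

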